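# Fit a shelf label holder behind the lip and hold it pressed home

## Task

Lift the loose label holder out of its little desk stand and push it, the same way round as its neighbours, down behind the metal lip along the front edge of the low white shelf, in the middle of the empty bay. Press it fully home against the sprung strip down in the rail and finish while still gripping it and keeping it pressed home, because its glue has to take. Leave the bottles on the shelf and the measuring cylinder where they stand.

Things in the scene. Friction and masses are not known exactly. Their poses are not given: they have to be found in the camera images.
- holder_tab (a point): grip point on the finger tab of the loose white label holder that stands upright in the desk stand; grip from above, fingers closing along its x. Tab 10 mm thick (x), 30 mm wide (y), from 55 to 100 mm above the foot; this point is 78 mm above the foot. Below the tab a plate 5 mm thick (x), 76 wide (y), 56 tall, a paper card on its -x face; z up. 50 g
- holder_foot (a point): middle of the label holder's lower edge, 78 mm below holder_tab; axes as there. Pressed home it is 22 to 23.5 mm above the bench, so the fingertips must keep over 50 mm above the foot to clear the shelf's board
- stand: small grey desk stand, fixed, 44 mm (x) by 96 mm (y) by 26 mm tall, origin at the centre of its underside. A slot 7 mm wide along its y, its floor 6 mm above the bench, holds the foot of the holder 20 mm deep with 1 mm play on each side.
- rack: low white bench shelf, fixed, 270 mm wide (y), 110 deep (x), board top at z = 70 mm. Origin on the bench under the middle of its front face; x points into the shelf. An aluminium lip runs along the front: 10 mm wide channel between face and lip (x -10 to 0 mm); lip upright to 48 mm height, then flaring outward to x = -21 mm at 58 mm. Two bays hold label holders, one is empty
- bay_mouth (a point): middle of the empty bay, 48 mm above the bench, half-way between shelf face and lip (5 mm from each); axes as the shelf's. Bays are 88 mm apart; a neighbouring holder's edge is 50 mm from here. The free sprung strip's top is 20 mm below this point
- strip (a joint): travel of the sprung rubber strip at the bottom of the empty bay, m: 0 = free (its top 28 mm above the bench), 0.006 = fully down against its stop; it takes 2.7 N to start it and 8.1 N to hold it fully down.
- bottle_l: small indicator bottle on the shelf board, 43 mm wide, 77 mm tall, origin at its underside; bystander
- bottle_m: small indicator bottle on the shelf board, 47 mm wide, 79 mm tall, origin at its underside; bystander
- bottle_r: small indicator bottle on the shelf board, 47 mm wide, 79 mm tall, origin at its underside; bystander
- cyl: plastic measuring cylinder with hexagonal foot, 151 mm tall, 63 mm over the foot, on the bench, origin at its underside; bystander
- holder_card (a point): a point 20 mm out from the foot of the label holder on its card side (its -x), to tell which way round it faces
- burette_stand_a: near burette stand, part of the room, fixed: base 285 mm (x) by 218 mm (y), 46 mm high, origin at the centre of its underside. Its upright steel rod, 800 mm tall, stands at x = +106, y = 0 mm of it and a burette hangs at x = +26, y = +68 mm from 350 mm height up to 1100 mm: keep the arm clear of both (fold it in to swing past)
There are look-alikes about, which are no part of the job. Leave any blue or yellow look-alike of the part that bears holder_tab alone.

How it is judged (in metres and radians):
On the way, in this order (a step that is already met when the one before it is completed fails the run):
1. the holder is lifted clear of its stand in the gripper (height (world z) of holder_foot above 0.03 m and contact force between the fingers and holder above 1 N), for 0.1 s.
2. its foot is behind the lip in the empty bay (z of holder_foot in the frame of bay_mouth below -0.004 m and x of holder_foot in the frame of bay_mouth between -0.006 and 0.006 m and y of holder_foot in the frame of bay_mouth between -0.015 and 0.015 m), for 0.05 s.
At the end, for the whole second after the job is handed in: Held by the fingers, card facing out, the holder stands in the empty bay: foot between lip and face, within 12 mm of the bay's middle, within 0.15 rad of upright and of square to the shelf edge, pressing the sprung strip down more than 4.5 of its 6 mm (value of joint strip above 0.0045 m and contact force between holder and bay above 3 N and contact force between the fingers and holder above 3 N and z of holder_foot in the frame of bay_mouth below -0.023 m and x of holder_foot in the frame of bay_mouth between -0.006 and 0.006 m and y of holder_foot in the frame of bay_mouth between -0.012 and 0.012 m and x of holder_tab in the frame of bay_mouth between -0.015 and 0.015 m and angle between holder_tab's own z axis and vertical below 0.15 rad and x of holder_card in the frame of bay_mouth below -0.012 m and angle between the x axis of holder_foot and the x axis of rack, either way round below 0.15 rad); the arm keeps its last pose, push and grip.
It fails at once if a bottle on the shelf is pushed more than 25 mm or tipped (distance of any of bottle_l, bottle_m, bottle_r from where it was at the start of the episode above 0.025 m or angle between any of bottle_l, bottle_m, bottle_r's own z axis and vertical above 0.5 rad).
It fails at once if the measuring cylinder is pushed more than 25 mm or tipped (distance of cyl from where it was at the start of the episode above 0.025 m or angle between cyl's own z axis and vertical above 0.5 rad).
It also fails if it takes over 38 s, if anything falls off the work surface, if the arm or the gripper's body presses on something with over 40 N, if the wrist force passes 120 N, or if a joint passes its speed limit or range.

## Robot

A 6-joint arm with a two-finger parallel gripper is mounted at the origin on the work surface; the furniture and walls round the work are solid. World frame = base frame: x ahead of the robot, y to its left, z up, the work surface at z = 0. Lengths are in mm, angles in degrees, forces in N, time in s.
With the tool pointing down it reaches from about 300 to 850 mm from the base axis. Payload 4.2 kg.
Tool frame: the origin (TCP) lies midway between the tips of the shut fingers; the grasp point (between the pads) lies 19 mm behind it (env.grasp_offset is the distance from the TCP to the grasp point, in mm); z points along the fingers, y is the line along which they close (so a half turn about z gives the same grasp; the last joint's range is limited). The gripper opens to 91 mm and grips with 3 to 60 N. Pads are 32 mm wide; open, the fingers measure 118 mm over their backs; the gripper's body (76 mm by 178 mm) begins 60 mm behind the grasp point.
Start: joints at [74.943, 18.312, 89.639, -0, 72.044, -1.146], TCP at [138.244, 558.154, 178.576] pointing down, gripper open.
Joint ranges: [-177.97, 177.97], [-48.28, 115.42], [12.27, 149.76], [-77.06, 257.06], [2.81, 150.46], [-146.56, 146.56]. Speed limits (degrees/s): [147.25, 147.25, 180, 180, 180, 180].

## Interface

Orientations are given as [roll, pitch, yaw] about the fixed x, y, z axes, in that order (R = Rz(yaw) Ry(pitch) Rx(roll)).
In Python, from workcell import env, optics gives the robot as it stands. The module is installed in compiled form; this text tells all that it offers.
- The arm moves only by the tool send_rows, never from a script. Its argument "targets" is a list that holds one entry, the list of rows, each a list of 7 numbers: the turn, a rotation vector about the world's x, y, z scaled (see below), then the shift along the world's x, y, z scaled (see below), then the closure, from -1 (fully open) to 1 (shut). In form: [[[rx, ry, rz, x, y, z, gripper], ...]]. A call has 1 to 12 rows; each row shifts and turns the commanded pose from where the row before left it; what a row does not reach is not made up. The controller multiplies each number of a shift by 0.2 m and each number of a turn by pi/2 rad. A row lasts 1/10 s, in which the tool goes at most 50 mm and 8.59 degrees, less where a joint would pass 70% of its speed; a pose out of reach is approached as far as the arm can. A call with a number of a shift or a turn outside -1 to 1 is refused whole. A call with a gripper value outside its range is refused whole. The fingers move at their own pace and stop on an object; "grip_force" is the grip in N (left out, the last holds). Time passes only in rows, so rows that do not move let the fingers close. It gives the time, the measured TCP pose, the force, the opening and the grip force at its end, in the units of the state.
- env.state(): the state, without advancing time (a new reading comes with each control period).
- optics.grab_frame(name): name is "scene" or "side" or "wrist"; returns (picture, depth): 384x512x3 uint8, red, green, blue; 384x512 float32, mm along the optical axis (not along the pixel's ray), 0 where there is no reading.
- optics.camera_info(name): a dict with "camera_matrix" (3x3 intrinsics, pixels), "k1" (the pictures are not rectified: a ray, as slopes to the right and down, at radius r is drawn at 1 + k1 r^2 times it, then the intrinsics apply), "R" (3x3) and "t" (3): a world point X has camera coordinates R X + t; the wrist camera has in their place "mount" (4x4, takes a point from camera to tool coordinates, whose origin is the TCP and whose axes are the flange's). Camera axes: x right, y down, z forward; pixel columns grow to the right and rows downward; lengths in mm; the calibration is good to about 2 mm. A picture is of the moment at which its call begins: read the wrist's pose just before it. camera_info takes no time and is no camera call.
- env.job_done(): hands the job in; it is judged then, once.
Trained networks look in the newest picture that a camera, given by its name, has taken for a name from the list of things; names that differ only in an ending like _2 or _b are one class to them, and where a whole thing is asked for, a point or a joint stands for the part that bears it (a point fixed in the world has none). Each returns a list of dicts, best first, with "conf" (0 to 1); they miss things now and then, are a little off and sometimes report something else, mostly with a low value. They report only what shows in the picture. A call takes as long as a camera call. They do not tell look-alikes from the thing itself.
- optics.silhouettes(camera, name): "mask" (384x512 bool, what is visible of it) and "at" ([column, row] in pixels, amid what is visible of it).
- optics.place_of(camera, name): "at" ([column, row] in pixels: a listed point, or the origin of a listed thing).
The state is a dict: "time_s": time; "qpos": joint angles; "qvel": joint speeds; "effort": joint torques, N m; "ee_pos": TCP position; "ee_rot": TCP orientation; "force": force on the tool from outside, world axes, zero at the start; "torque": the same for the moment, N m; "gripper_width": finger opening in mm; "gripper_force": force on a finger pad.
Only numpy, scipy, OpenCV 4.12 (cv2) and the standard library are available. Lean on these libraries where they do the work, as an engineer would, in place of code of your own. Each camera call takes 0.05 s, during which the arm holds its last target. There are 200 camera calls.

## Working session

There is one attempt and no reset: what is moved stays moved. The work goes in short steps, Python scripts to look and compute and a tool call to move; the robot and the scene stay as the last step left them, time stands still between calls to the robot, and variables do not carry over. Pictures are saved under pics/ and viewed, at most 10 in all, crops included, and the job is handed in when it is done.

Besides the shell and the picture viewer there is one more tool, called after ">>>" in YAML: its name, and indented under it one key for each argument. send_rows: Moves the arm, as the interface text tells. Its arguments: {"type":"object","properties":{"targets":{"type":"array"},"grip_force":{"type":"number"}},"required":["targets"]}

```bash
mkdir -p pics
cat > h.py <<'E'
import numpy as np, cv2
from workcell import env, optics
from scipy.spatial.transform import Rotation as Ro
def cam(n):
    i=optics.camera_info(n); K=np.array(i["camera_matrix"]);k1=i["k1"]
    if "R" in i: R=np.array(i["R"]);t=np.array(i["t"]).ravel(); return K,k1,R.T,-R.T@t
    s=env.state(); M=np.array(i["mount"]); W=np.eye(4); W[:3,:3]=Ro.from_euler('xyz',s["ee_rot"],degrees=True).as_matrix(); W[:3,3]=s["ee_pos"]
    T=W@M; return K,k1,T[:3,:3],T[:3,3]
def ray(c,px):
    K,k1,R,o=c
    p=cv2.undistortPoints(np.array([[px]],float),K,np.array([k1,0,0,0.]))[0,0]
    return o, R@np.array([p[0],p[1],1])
def at_z(c,px,z):
    o,d=ray(c,px); return o+d*(z-o[2])/d[2]
def at_d(c,px,dep):
    o,d=ray(c,px); return o+d*dep
def cloud(c,dep,mask=None):
    K,k1,R,o=c
    v,u=np.nonzero((dep>0) if mask is None else (mask&(dep>0)))
    p=cv2.undistortPoints(np.stack([u,v],1).astype(float)[:,None],K,np.array([k1,0,0,0.]))[:,0]
    d=dep[v,u][:,None]
    return (np.c_[p,np.ones(len(p))]*d)@R.T+o,u,v
def proj(c,X):
    K,k1,R,o=c
    p=R.T@(np.asarray(X,float)-o); s=p[:2]/p[2]; s=s*(1+k1*(s@s)); return (K@np.r_[s,1])[:2]
E
python3 - <<'E'
from h import *
np.set_printoptions(precision=1,suppress=True)
print(env.state())
ims=[]
for n in ["scene","side"]:
    c=cam(n); im,d=optics.grab_frame(n); np.savez(f"{n}.npz",im=im,d=d); ims.append(im); print(n,c[3],c[2][:,2])
    for t in ["holder_tab","holder_foot","stand","rack","bay_mouth","holder_card","bottle_l","cyl","burette_stand_a"]:
        for r in optics.place_of(n,t)[:4]:
            a=np.array(r["at"]); i,j=np.clip(a.round().astype(int),0,[511,383]); print(t,round(r["conf"],2),a,at_d(c,a,d[j,i]))
for n,im in zip(["scene","side"],ims): cv2.imwrite(f"pics/{n}0.png",cv2.resize(im[...,::-1],(800,600)))
E
```

```text
{'time_s': 0.0, 'qpos': array([74.9, 18.3, 89.7,  0. , 72. , -1.1]), 'qvel': array([ 0. ,  0. ,  0. ,  0.1, -0.1,  0.1]), 'effort': array([ -0. , -41.2, -23.2,   0.1,   0. ,  -0. ]), 'ee_pos': array([138.1, 557.6, 177.8]), 'ee_rot': array([-179.9,   -0. ,  166.1]), 'force': array([ 0.4,  0.6, -0.2]), 'torque': array([-0. , -0. , -0.1]), 'gripper_force': 0.0, 'gripper_width': 90.84774444589773}
scene [-230.8  761.1  638.4] [ 0.7 -0.6 -0.5]
holder_tab 0.75 [299.1 191.5] [440.3  62.7  74.4]
holder_tab 0.61 [359.3 188. ] [334.6 -67.6  88.9]
holder_tab 0.5 [135.4 226.3] [549.4 497.7  82.3]
holder_foot 0.91 [299.3 209.3] [425.4  71.7  26. ]
holder_foot 0.81 [142.8 282.9] [135.5 640.1 294.2]
holder_foot 0.79 [354.6 213.3] [338.5 -70.9   0.5]
holder_foot 0.6 [139.4 249.6] [148.7 632.9 333.8]
stand 0.6 [295.2 215.5] [433.   78.6   3.5]
rack 0.58 [310.7 188.9] [514.4 -66.8   3.1]
rack 0.32 [311.5 157.9] [521.3 -64.7 111.2]
holder_card 0.91 [298.6 212.3] [425.6  73.4  16.3]
holder_card 0.65 [364.6 211.8] [ 325.9 -101.3    0.2]
holder_card 0.63 [138.6 278.1] [-230.8  761.1  638.4]
bottle_l 0.81 
[... 397 characters left out ...]
24.1 272.5] [336.8 -82.8  10.3]
holder_foot 0.66 [140.9 154.3] [555.  496.1  18.3]
stand 0.81 [278.3 224.7] [431.9  59.3  24.2]
stand 0.75 [362.8 187.5] [ 559.  -133.6   92.2]
rack 0.9 [331.4 210.4] [506.4 -69.2  30.1]
rack 0.46 [278.8 226.5] [427.1  56.8  24.2]
rack 0.37 [277.8 230.1] [414.7  56.8  27.6]
holder_card 0.79 [272.7 228.8] [419.4  71.3  18.3]
holder_card 0.77 [147.4 150.8] [561.1 474.9  35.1]
holder_card 0.65 [320.8 283.9] [307.7 -80.6   3. ]
bottle_l 0.62 [333.7 208.5] [504.4 -73.2  46.4]
bottle_l 0.59 [366.6 185.8] [ 556.2 -140.5  108.2]
bottle_l 0.59 [380.  211.8] [ 492.1 -183.8  103.7]
bottle_l 0.57 [348.7 162.9] [614.3 -85.1 108.5]
cyl 0.74 [237.2 177.1] [552.7 205.9  14.7]
```

View pics/scene0.png

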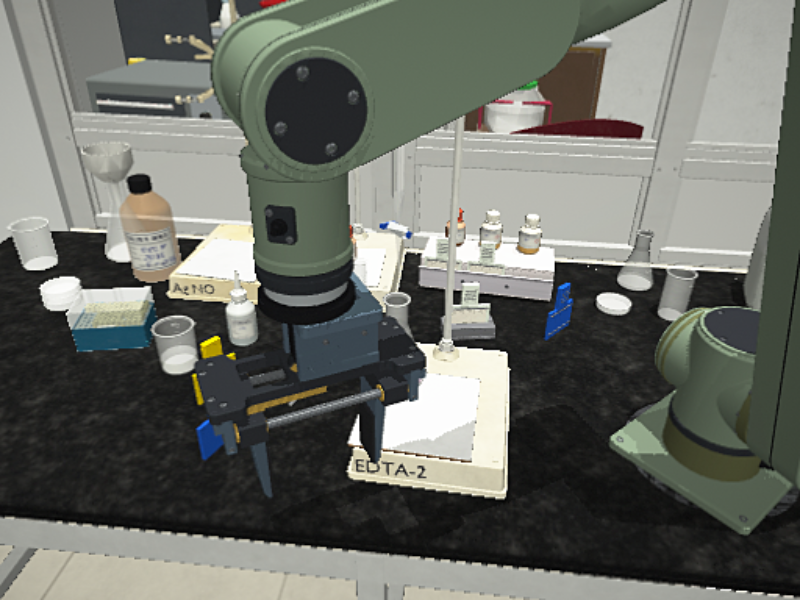

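View pics/side0.png

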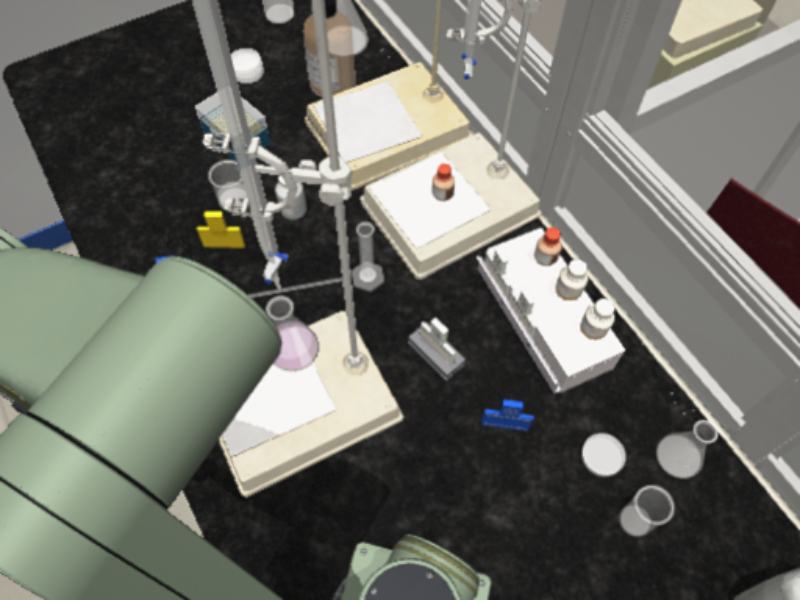

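Side view (800-px picture): the white holder in its grey stand is at (437,335), the blue look-alikes at (508,415) and about (165,260), and the yellow one at (220,232). The white one in the stand is the holder meant. The rack is at (555,310), with two holders at its left (498,260) and middle (523,300), so the bay at its right end looks empty. I'll confirm this in a crop and measure.

Run:
```python
from h import *
np.set_printoptions(precision=1,suppress=True)
im=np.load("side.npz")["im"]; d=np.load("side.npz")["d"]; c=cam("side")
cv2.imwrite("pics/crop1.png",cv2.resize(im[130:285,250:410,::-1],None,fx=3.8,fy=3.8,interpolation=cv2.INTER_CUBIC))
P,u,v=cloud(c,d)
def rect(m,lab):
    if m.sum()<5: print(lab,'none');return
    r=cv2.minAreaRect(P[m][:,:2].astype(np.float32)); print(lab,m.sum(),"centre",np.array(r[0]),"size",np.array(r[1]),"ang",r[2],'z',np.median(P[m][:,2]))
    return r
box=lambda x0,x1,y0,y1,z0,z1:(P[:,0]>x0)&(P[:,0]<x1)&(P[:,1]>y0)&(P[:,1]<y1)&(P[:,2]>z0)&(P[:,2]<z1)
rect(box(440,680,-250,80,66,74),"board")
print(cv2.boxPoints(rect(box(440,680,-250,80,64,76),"board2")))
rect(box(380,480,0,120,20,30),"stand")
rect(box(380,480,0,120,85,115),"tab")
rect(box(380,480,0,120,45,60),"plate")
for (z0,z1) in [(52,62),(85,115)]:
    m=box(440,600,-250,80,z0,z1); 
    print(z0); 
m=box(430,620,-250,80,88,135)
# cluster tabs
Q=P[m]; 
import scipy.cluster.hierarchy as H
l=H.fcluster(H.linkage(Q[:,:3]),8,'distance')
for k in set(l):
    q=Q[l==k]
    if len(q)>8: print(k,len(q),q.mean(0),q.min(0),q.max(0))
for n in ["holder_tab","holder_foot"]:
    pass
for nme in ["scene","side"]:
    cc=cam(nme); dd=np.load(nme+".npz")["d"]; P,u,v=cloud(cc,dd)
    m=box(280,480,-20,260,60,560); Q=P[m]
    for z in range(80,560,80):
        q=Q[abs(Q[:,2]-z)<20]; print(nme,z,len(q), q.mean(0) if len(q) else '', q.min(0) if len(q) else '', q.max(0) if len(q) else '')
    m=box(100,480,0,330,40,50);rect(m,'baseA')
```

```text
board 2423 centre [560.1 -88.6] size [239.4 322.5] ang 0.030992373824119568 z 69.16816193308546
board2 2735 centre [560.  -88.6] size [239.5 322.4] ang 0.01862303912639618 z 69.01439812954573
[[ 440.3   72.6]
 [ 440.4 -249.8]
 [ 679.8 -249.8]
 [ 679.7   72.7]]
stand 333 centre [436.7  59.4] size [96.1 43.5] ang 56.48570251464844 z 24.81260588504665
tab 81 centre [437.   59.8] size [30.6 11.7] ang 55.341983795166016 z 101.99728633803875
plate 62 centre [437.1  59.7] size [75.   9.3] ang 55.19242477416992 z 55.10237059309816
52
85
1 63 [437.3  61.1 101.5] [430.1  45.4  88.4] [450.   74.  107.8]
2 249 [ 501.1 -182.6  113.3] [ 489.1 -209.4   88. ] [ 531.1 -163.2  134.8]
4 78 [616.6 -87.  105.7] [ 611.7 -102.4   88.2] [620.  -70.8 129. ]
5 243 [ 564.  -133.1  113. ] [ 551.5 -158.4   88.1] [ 590.9 -112.3  134.8]
9 98 [585.3 -12.1 109. ] [573.1 -24.6  88.1] [600.3   0.6 123.9]
10 100 [517.4 -67.9 109.4] [505.7 -80.1  88.6] [532.9 -55.3 123.4]
scene 80 259 [408.1 109.6  76.5] [354.1  23.   60. ] [457.5 194.1 100. ]
scene 160 71 [366.1 181.9 160.4] [362.5 175.1 141.2] [373.4 186.2 180. ]
scene 240 81 [366.1 181.7 240.4] [362.1 175.6 220.1] [372.3 186.3 259.5]
scene 320 92 [366.3 181.5 320.6] [362.7 174.2 300.6] [374.2 185.5 339.8]
scene 400 104 [366.1 181.7 401.1] [362.  174.2 380.5] [374.  186.3 419.7]
scene 480 0   
baseA 2145 centre [320.6 199.8] size [156.6 388.6] ang 41.97620391845703 z 45.510430378254796
side 80 335 [382.1 177.5  76.7] [332.7  29.1  60. ] [458.7 259.9  99.9]
side 160 35 [362.7 179.4 160.5] [360.  175.2 141.4] [368.3 185.3 178.2]
side 240 43 [362.6 179.2 238.9] [359.1 175.2 220.4] [367.9 185.7 259.7]
side 320 53 [362.8 179.3 320.5] [359.5 175.5 300.3] [369.  185.5 339.7]
side 400 65 [362.8 179.1 400. ] [359.6 175.1 380.5] [370.  184.3 418.7]
side 480 140 [362.6 213.8 479.8] [356.1 164.9 460.1] [370.4 244.2 499.9]
baseA 3834 centre [336.  214.5] size [202.8 385.9] ang 42.006996154785156 z 45.136485380306
```

View pics/crop1.png

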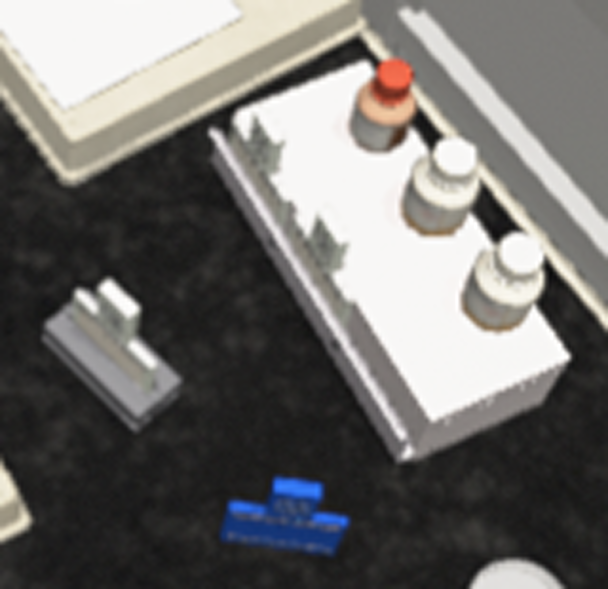

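The crop confirms it: the white holder in the grey stand is at (118,310), the blue decoy at (285,515), and the empty bay at the right-hand end of the lip, about (375,390). Next I need the burette's position and the rack geometry.

Run:
```python
from h import *
np.set_printoptions(precision=1,suppress=True)
import scipy.cluster.hierarchy as H
for nme in ["side","scene"]:
    c=cam(nme); z=np.load(nme+".npz"); P,u,v=cloud(c,z["d"]); im=z["im"]
    for zz in (360,440,520,600,700):
        m=(abs(P[:,2]-zz)<12)&(P[:,0]>100)&(P[:,0]<480)&(P[:,1]>0)&(P[:,1]<400); Q=P[m]
        if len(Q)<5: continue
        l=H.fcluster(H.linkage(Q),15,'distance')
        for k in set(l):
            q=Q[l==k]
            if len(q)>5: print(nme,zz,len(q),q.mean(0),q.min(0),q.max(0))
    # base A: top
    m=(abs(P[:,2]-45)<4)&(P[:,0]>150)&(P[:,0]<420)&(P[:,1]>20)&(P[:,1]<330)
    M=np.zeros((384,512),np.uint8); M[v[m],u[m]]=1
    n,lab=cv2.connectedComponents(cv2.morphologyEx(M,cv2.MORPH_OPEN,np.ones((3,3),np.uint8)))
    k=np.argmax(np.bincount(lab[lab>0])); mm=m&(lab[v,u]==k)
    r=cv2.minAreaRect(P[mm][:,:2].astype(np.float32)); print("base",r,cv2.boxPoints(r))
    # rack board
    yr=np.array([np.cos(np.radians(39.4)),np.sin(np.radians(39.4))]); xr=np.array([yr[1],-yr[0]])
    m=(abs(P[:,2]-69)<3)&(P[:,0]>380)&(P[:,0]<680)&(P[:,1]>-280)&(P[:,1]<80)
    M=np.zeros((384,512),np.uint8); M[v[m],u[m]]=1
    n,lab=cv2.connectedComponents(cv2.morphologyEx(M,cv2.MORPH_OPEN,np.ones((2,2),np.uint8)))
    bc=np.bincount(lab[lab>0]); k=np.argmax(bc); mm=m&(lab[v,u]==k); Q=P[mm]
    r=cv2.minAreaRect(Q[:,:2].astype(np.float32)); print("board",len(Q),r,np.median(Q[:,2])); print(cv2.boxPoints(r))
    a=(Q[:,:2])@xr; b=Q[:,:2]@yr
    # front edge per b-bin
    bb=np.arange(b.min()+10,b.max()-10,15); e=np.array([[x,a[abs(b-x)<7.5].min()] for x in bb if (abs(b-x)<7.5).any()]); print("front",e.T, np.polyfit(e[:,0],e[:,1],1))
```

```text
side 360 37 [362.9 178.9 360.2] [360.1 175.2 348.1] [369.6 184.8 371.7]
side 360 68 [360.7 277.9 360.6] [355.6 269.8 348.7] [367.3 290.6 371.3]
side 440 40 [362.9 179.3 439.1] [360.2 175.3 428.3] [368.9 184.1 450.8]
side 440 302 [361.3 284.5 436.8] [350.7 238.  428. ] [375.6 322.7 451.9]
side 520 708 [358.9 218.  518.8] [337.7 162.8 508. ] [384.1 291.6 532. ]
side 600 78 [363.5 177.6 601.1] [361.1 173.5 588.1] [369.2 183.  611.9]
side 600 155 [361.2 279.3 600. ] [355.7 271.1 588.2] [368.9 292.3 611.9]
side 700 256 [105.3 276.4 696.6] [100.  229.6 688. ] [115.2 306.6 711.3]
side 700 110 [364.2 177.8 699.9] [361.4 173.8 688. ] [370.5 183.1 711.3]
side 700 228 [361.  279.8 700.4] [354.5 271.4 688. ] [371.  293.6 711.9]
base ((294.6391296386719, 259.0095520019531), (198.5867462158203, 263.8930969238281), 41.97539520263672) [[132.6 290.7]
 [309.1  94.5]
 [456.7 227.3]
 [280.2 423.5]]
board 1604 ((557.5739135742188, -115.66165161132812), (264.5074462890625, 109.6856689453125), 39.6806755065918) 69.03847731087353
[[ 420.8 -157.9]
 [ 490.8 -242.3]
 [ 694.4  -73.4]
 [ 624.3   11. ]]
front [[2
[... 220 characters left out ...]
68.2]
scene 360 90 [363.6 287.6 360.3] [358.3 279.1 348. ] [374.3 292.4 371.8]
scene 360 57 [366.  181.8 360.7] [361.6 174.5 348.3] [372.  186.3 371.1]
scene 440 13 [364.5 180.9 430.9] [362.3 177.  428.1] [369.1 185.  434.2]
base ((277.86395263671875, 240.566162109375), (146.90577697753906, 270.798583984375), 41.9497184753418) [[132.7 292.2]
 [313.7  90.8]
 [423.  189. ]
 [242.  390.4]]
board 422 ((501.3109130859375, -160.44041442871094), (116.63233947753906, 107.73570251464844), 39.55207824707031) 69.7968715657633
[[ 422.  -156. ]
 [ 490.6 -239.1]
 [ 580.6 -164.8]
 [ 512.   -81.8]]
front [[237.1 252.1 267.1 282.1 297.1 312.1 327.1]
 [390.4 389.1 388.4 389.6 389.5 390.1 394.3]] [  0.  380.3]
```

The burette is at about (363,284) and the rod at (364,180), 405 mm from the base axis. I'll fold the arm to a radius of about 305 with the gripper tangential, then swing past.

>>> send_rows:
  targets:
    - [[0,0,-0.094,-0.033,-0.146,0.028,-1],[0,0,-0.094,-0.033,-0.146,0.028,-1],[0,0,-0.094,-0.033,-0.146,0.028,-1],[0,0,-0.094,-0.033,-0.146,0.028,-1],[0,0,-0.094,-0.033,-0.146,0.028,-1],[0,0,-0.094,-0.033,-0.146,0.028,-1],[0,0,-0.094,-0.033,-0.146,0.028,-1],[0,0,-0.094,-0.033,-0.146,0.028,-1],[0,0,-0.094,-0.033,-0.146,0.028,-1],[0,0,0,0,0,0,-1]]

```text
time_s: 2.0
ee_pos: [78.2, 292.8, 229.7]
ee_rot: [180.0, -0.1, 89.8]
force: [0.1, 0.4, 0.2]
gripper_width: 91.1
gripper_force: 0.0
```

>>> send_rows:
  targets:
    - [[0,0,-0.093,0.215,-0.065,0,-1],[0,0,-0.093,0.198,-0.104,0,-1],[0,0,-0.093,0.179,-0.13,0,-1],[0,0,-0.093,0.16,-0.156,0,-1],[0,0,-0.093,0.136,-0.178,0,-1],[0,0,-0.093,0.107,-0.194,0,-1],[0,0,-0.093,0.079,-0.209,0,-1],[0,0,-0.093,0.047,-0.219,0,-1],[0,0,0,0,0,0,-1]]

```text
time_s: 2.9
ee_pos: [304.7, 39.6, 229.0]
ee_rot: [179.9, 0.0, 22.3]
force: [-0.8, 0.9, 0.1]
gripper_width: 91.3
gripper_force: 0.0
```

Run:
```python
from h import *
np.set_printoptions(precision=1,suppress=True)
print(env.state()["ee_pos"],env.state()["qpos"])
c=cam("wrist"); print(c[3],c[2])
im,d=optics.grab_frame("wrist"); np.savez("w1.npz",im=im,d=d); cv2.imwrite("pics/w1.png",cv2.resize(im[...,::-1],(800,600)))
print(proj(c,[437,60,102]),proj(c,[449,-124,48]))
```

```text
[304.7  39.6 229. ] [  5.4  -8.9 112.9  -0.1  76.   73.1]
[380.   69.6 434. ] [[ 0.4 -0.9 -0.3]
 [-0.9 -0.4 -0.1]
 [ 0.   0.3 -1. ]]
[282.   64.6] [403.4 117.4]
```

>>> send_rows:
  targets:
    - [[0,0,0.094,0.119,-0.025,0,-1],[0,0,0.094,0.119,-0.025,0,-1],[0,0,0.094,0.119,-0.025,0,-1],[0,0,0.094,0.119,-0.025,0,-1],[0,0,0,0,0,0,-1]]

```text
time_s: 3.45
ee_pos: [400.9, 25.8, 228.5]
ee_rot: [180.0, -0.0, 57.1]
force: [-0.5, 0.1, 0.3]
gripper_width: 91.4
gripper_force: 0.0
```

Run:
```python
from h import *
np.set_printoptions(precision=1,suppress=True)
s=env.state();print(s["ee_pos"],s["ee_rot"],s["qpos"])
c=cam("wrist"); print(c[3])
im,d=optics.grab_frame("wrist"); np.savez("w2.npz",im=im,d=d,o=c[3],R=c[2]); cv2.imwrite("pics/w2.png",cv2.resize(im[...,::-1],(800,600)))
for t,z in [("holder_tab",84),("holder_foot",6),("holder_card",6),("stand",0),("bay_mouth",48)]:
    for r in optics.place_of("wrist",t)[:4]: print(t,round(r["conf"],2),np.array(r["at"]),at_z(c,r["at"],z))
P,u,v=cloud(c,d)
box=lambda x0,x1,y0,y1,z0,z1:(P[:,0]>x0)&(P[:,0]<x1)&(P[:,1]>y0)&(P[:,1]<y1)&(P[:,2]>z0)&(P[:,2]<z1)
for n,b in [("stand",(380,490,0,120,22,30)),("tab",(400,480,20,100,98,115)),("plate",(380,480,0,120,54,66))]:
    m=box(*b)
    if m.sum()>10:
        r=cv2.minAreaRect(P[m][:,:2].astype(np.float32)); print(n,m.sum(),r,np.median(P[m],0))
```

```text
[400.9  25.8 228.5] [180.   -0.   57.1] [  2.    0.5 104.5   0.   74.9  34.9]
[444.9  93.  433.6]
holder_tab 0.85 [260.7 254.7] [341.6 -79.9  84. ]
holder_tab 0.72 [267.4 132.8] [442.6  62.2  84. ]
holder_tab 0.68 [269.9 135.9] [443.2  57.2  84. ]
holder_foot 0.76 [259.5 230.5] [342.2 -77.7   6. ]
holder_card 0.64 [249.  236.2] [320.9 -76.9   6. ]
stand 0.88 [267.3 133. ] [441.8  54.6   0. ]
stand 1486 ((439.69354248046875, 58.670379638671875), (95.19376373291016, 42.80451583862305), 56.69339370727539) [440.6  62.9  24.6]
tab 203 ((439.9239196777344, 58.31681442260742), (28.634050369262695, 9.650569915771484), 57.179420471191406) [439.7  59.1 104.7]
plate 131 ((439.3418884277344, 58.74177932739258), (75.02880859375, 5.290227890014648), 57.43967819213867) [450.   75.4  60.6]
```

View pics/w2.png

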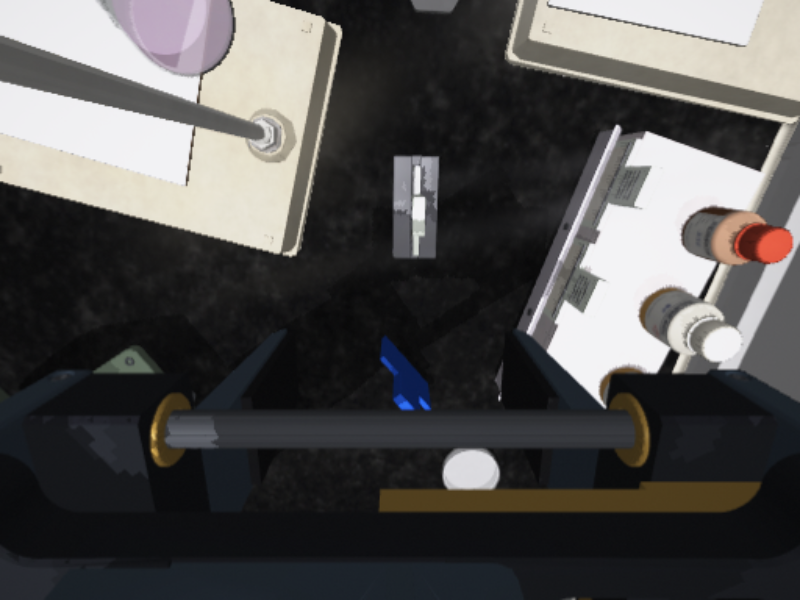

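Wrist view: white tab at (418,212) in the grey stand, neighbours in the lip at (628,185) and (580,290), rod foot at (268,132). I'll check the card side in a scene crop while moving over the tab.

Run:
```python
from h import *
im=np.load("scene.npz")["im"]
cv2.imwrite("pics/crop2.png",cv2.resize(im[125:225,255:375,::-1],None,fx=6,fy=6,interpolation=cv2.INTER_CUBIC))
```

```text
(no output)
```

View pics/crop2.png

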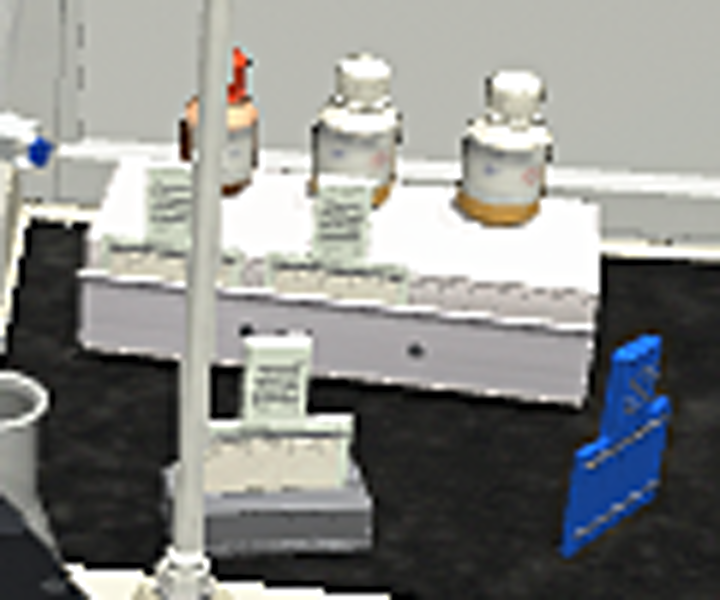

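>>> send_rows:
  targets:
    - [[0,0,0,0.1,0.08,-0.12,-1],[0,0,0,0.095,0.083,-0.12,-1],[0,0,0,0,0,-0.12,-1],[0,0,0,0,0,0,-1],[0,0,0,0,0,0,-1]]

```text
time_s: 4.25
ee_pos: [436.8, 57.0, 157.5]
ee_rot: [-180.0, 0.0, 56.8]
force: [0.6, 1.0, -0.1]
gripper_width: 91.2
gripper_force: 0.0
```

The loose holder shows its card and tab print at (278,385), facing the camera as its neighbours do at (340,225), so it needs only about a −17° turn. Now I'll descend and grip.

>>> send_rows:
  targets:
    - [[0,0,0,0.015,0.007,-0.154,-1],[0,0,0,0,0,-0.154,-1],[0,0,0,0,0,-0.154,-1],[0,0,0,0,0,0,-1],[0,0,0,0,0,0,-1]]

```text
time_s: 4.75
ee_pos: [441.2, 58.3, 66.2]
ee_rot: [179.9, -0.1, 56.8]
force: [-1.0, 0.1, -0.1]
gripper_width: 90.8
gripper_force: 0.0
```

>>> send_rows:
  targets:
    - [[0,0,0,-0.006,0,0,1],[0,0,0,0,0,0,1],[0,0,0,0,0,0,1],[0,0,0,0,0,0,1],[0,0,0,0,0,0,1],[0,0,0,0,0,0,1],[0,0,0,0,0,0,1],[0,0,0,0,0,0,1]]
  grip_force: 35

```text
time_s: 5.55
ee_pos: [439.0, 58.3, 64.5]
ee_rot: [-180.0, 0.0, 56.8]
force: [-0.4, -0.7, 0.0]
gripper_width: 29.7
gripper_force: 0.0
```

>>> send_rows:
  targets:
    - [[0,0,0,0,0,0,1],[0,0,0,0,0,0,1],[0,0,0,0,0,0,1],[0,0,0,0,0,0,1],[0,0,0,0,0,0,1],[0,0,0,0,0,0,1]]

```text
time_s: 6.15
ee_pos: [439.0, 58.4, 64.5]
ee_rot: [180.0, 0.0, 56.8]
force: [0.3, 0.7, -1.1]
gripper_width: 9.3
gripper_force: 35.0
```

>>> send_rows:
  targets:
    - [[0,0,0,0,0,0.15,1],[0,0,0,0,0,0.2,1],[0,0,0,0,0,0.15,1],[0,0,-0.063,-0.065,-0.197,0.035,1],[0,0,-0.063,-0.065,-0.197,0.035,1],[0,0,-0.063,-0.065,-0.197,0.035,1],[0,0,0,0,0,0,1],[0,0,0,0,0,0,1]]

```text
time_s: 6.95
ee_pos: [399.9, -60.2, 185.7]
ee_rot: [-180.0, -0.0, 39.7]
force: [-0.4, 0.2, -0.8]
gripper_width: 9.3
gripper_force: 35.0
```

Run:
```python
from h import *
np.set_printoptions(precision=1,suppress=True)
s=env.state();print(s["ee_pos"],s["ee_rot"],s["qpos"],s["gripper_width"],s["force"])
c=cam("wrist")
im,d=optics.grab_frame("wrist"); np.savez("w3.npz",im=im,d=d,o=c[3],R=c[2]); cv2.imwrite("pics/w3.png",cv2.resize(im[...,::-1],(800,600)))
for t,z in [("holder_tab",106),("bay_mouth",48)]:
    for r in optics.place_of("wrist",t)[:5]: print(t,round(r["conf"],2),np.array(r["at"]),at_z(c,r["at"],z))
P,u,v=cloud(c,d)
m=(abs(P[:,2]-69.5)<2.5)&(P[:,0]>380)&(P[:,0]<680)&(P[:,1]>-280)&(P[:,1]<80)
M=np.zeros((384,512),np.uint8); M[v[m],u[m]]=1
n,lab=cv2.connectedComponents(cv2.morphologyEx(M,cv2.MORPH_OPEN,np.ones((2,2),np.uint8)))
k=np.argmax(np.bincount(lab[lab>0])); Q=P[m&(lab[v,u]==k)]
yr=np.array([np.cos(np.radians(39.6)),np.sin(np.radians(39.6))]); xr=np.array([yr[1],-yr[0]])
a=Q[:,:2]@xr;b=Q[:,:2]@yr; print(len(Q),np.median(Q[:,2]),b.min(),b.max(),a.max())
for x in np.arange(b.min()+4,b.max(),8):
    s_=abs(b-x)<4
    if s_.any(): print((round(x),round(a[s_].min(),1)),end=' ')
# lip profile slices in the empty bay
print()
A=P[:,:2]@xr;B=P[:,:2]@yr
b0=np.array([451.5,-125.6])@yr; a0=np.array([451.5,-125.6])@xr; print("bay a,b",a0,b0)
for x in range(-50,51,10):
    s_=(abs(B-b0-x)<3)&(abs(A-a0)<35)&(P[:,2]<75)&(P[:,2]>5)
    q=np.c_[A[s_]-a0,P[s_,2]]; q=q[np.argsort(q[:,0])]; print(x,len(q),q[::max(1,len(q)//14)].round(0).astype(int).tolist())
```

```text
[399.9 -60.2 185.7] [-180.    -0.    39.7] [-10.2   2.4 108.9   0.   68.7  40. ] 9.322568916870807 [-0.4  0.2 -0.8]
holder_tab 0.73 [236.1 226.7] [349.7 -73.8 106. ]
holder_tab 0.71 [254.6 222.3] [367.5 -86.7 106. ]
bay_mouth 0.7 [317.8 174. ] [ 453.2 -122.3   48. ]
13964 68.65104529826348 224.3448602434931 459.4786372617636 501.1658075973684
(228, np.float64(392.8)) (236, np.float64(392.8)) (244, np.float64(393.1)) (252, np.float64(392.4)) (260, np.float64(392.5)) (268, np.float64(392.4)) (276, np.float64(392.0)) (284, np.float64(392.6)) (292, np.float64(392.7)) (300, np.float64(392.8)) (308, np.float64(392.6)) (316, np.float64(392.6)) (324, np.float64(392.7)) (332, np.float64(392.9)) (340, np.float64(393.6)) (348, np.float64(408.7)) (356, np.float64(408.6)) (364, np.float64(408.8)) (372, np.float64(408.4)) (380, np.float64(392.5)) (388, np.float64(392.4)) (396, np.float64(391.9)) (404, np.float64(392.5)) (412, np.float64(392.3)) (420, np.float64(392.7)) (428, np.float64(392.3)) (436, np.float64(394.1)) (444, np.float64(403.9)) (452, np.float64(408.9)) 
bay a,b 384.57339466417255 26
[... 875 characters left out ...]
], [7, 54], [11, 69], [14, 69], [18, 70], [21, 67], [25, 68], [28, 68], [32, 69]]
20 198 [[-13, 56], [-9, 54], [-6, 50], [4, 26], [7, 59], [7, 31], [7, 53], [9, 69], [13, 68], [16, 69], [20, 69], [25, 68], [27, 68], [31, 70], [35, 68]]
30 213 [[-14, 56], [-8, 53], [-6, 51], [4, 28], [7, 44], [7, 38], [7, 58], [9, 68], [13, 70], [16, 69], [20, 69], [24, 69], [27, 69], [31, 68], [34, 69]]
40 214 [[-13, 56], [-9, 55], [-5, 50], [5, 27], [7, 47], [7, 42], [7, 60], [9, 70], [13, 69], [16, 70], [20, 70], [23, 68], [27, 69], [30, 70], [34, 69]]
50 207 [[-13, 56], [-10, 54], [-6, 13], [-1, 72], [7, 54], [7, 58], [8, 69], [10, 69], [13, 68], [17, 68], [20, 71], [23, 69], [26, 69], [30, 69], [33, 68]]
```

View pics/w3.png

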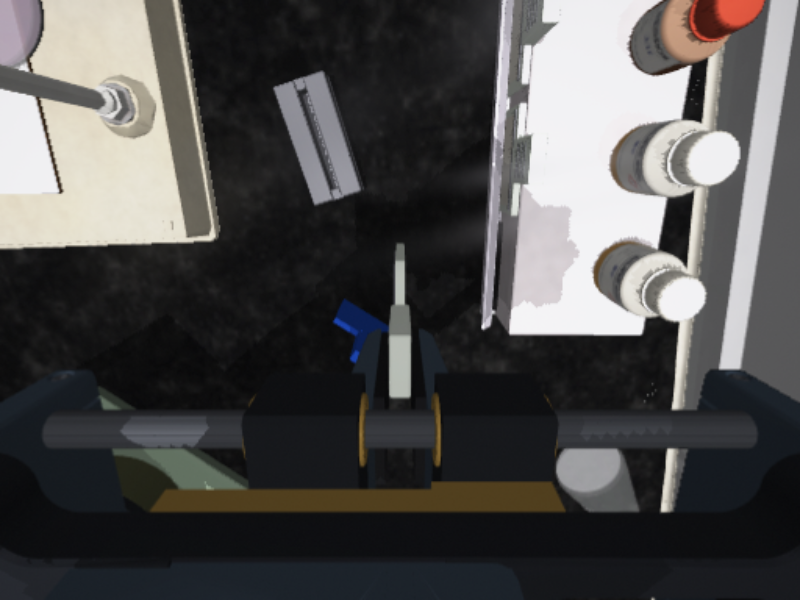

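Wrist view: the holder is held at (400,320). The empty bay is at about (497,265) in the picture, with lip and face cleanly measured: face at a=391.6, rack y-axis at 39.6°. The target TCP is (454,−125.5), so I'll go above the bay.

>>> send_rows:
  targets:
    - [[0,0,0,0.136,-0.163,0,1],[0,0,0,0.136,-0.163,0,1],[0,0,0,0,0,-0.13,1],[0,0,0,0,0,-0.13,1],[0,0,0,0,0,0,1],[0,0,0,0,0,0,1]]

```text
time_s: 7.7
ee_pos: [454.8, -124.1, 133.5]
ee_rot: [-180.0, 0.0, 39.9]
force: [-0.1, -0.7, -0.3]
gripper_width: 9.4
gripper_force: 35.0
```

Run:
```python
from h import *
np.set_printoptions(precision=1,suppress=True)
s=env.state();print(s["ee_pos"],s["ee_rot"],s["gripper_width"],s["force"])
yr=np.array([np.cos(np.radians(39.6)),np.sin(np.radians(39.6))]); xr=np.array([yr[1],-yr[0]])
t=s["ee_pos"][:2]; print("tcp a,b",t@xr,t@yr)
c=cam("wrist"); im,d=optics.grab_frame("wrist"); cv2.imwrite("pics/w4.png",cv2.resize(im[...,::-1],(800,600)))
P,u,v=cloud(c,d); A=P[:,:2]@xr;B=P[:,:2]@yr
b0=270
for lo,hi in [(60,80),(80,95),(95,110),(110,140),(140,165),(165,178)]:
    s_=(abs(B-b0)<42)&(abs(A-386)<7)&(P[:,2]>lo)&(P[:,2]<hi)
    if s_.any(): print(lo,s_.sum(),"A",np.percentile(A[s_],[2,50,98]),"B",np.percentile(B[s_],[2,98]))
for x in (20,30,40):
    s_=(abs(B-b0-x)<4)&(abs(A-386)<30)&(P[:,2]<66)&(P[:,2]>20)
    q=np.c_[A[s_],P[s_,2]]; print(x,"face",np.median(q[(q[:,0]>388),0]), "lip", [ (round(np.median(q[(abs(q[:,1]-z)<1.5)&(q[:,0]<385),0]),1)) for z in (51,54,57)])
```

```text
[ 454.8 -124.1  133.5] [-180.     0.    39.9] 9.406365488358961 [-0.1 -0.7 -0.3]
tcp a,b 385.5076112011305 271.28274289995494
60 92 A [385.3 391.9 393. ] B [269.  311.1]
80 21 A [382.7 385.5 388.4] B [300.3 309.9]
95 18 A [383.8 386.  388.3] B [309.7 310. ]
110 266 A [382.6 385.7 389.8] B [286.4 309.9]
140 154 A [381.5 386.6 391.1] B [285.6 287.3]
165 695 A [380.5 386.  391.2] B [258.1 287. ]
20 face 390.114750190347 lip [np.float64(378.9), np.float64(375.8), np.float64(372.7)]
30 face 390.0156518954283 lip [np.float64(377.9), np.float64(375.8), np.float64(372.8)]
40 face 389.93266633197265 lip [np.float64(378.5), np.float64(375.9), np.float64(372.9)]
```

View pics/w4.png

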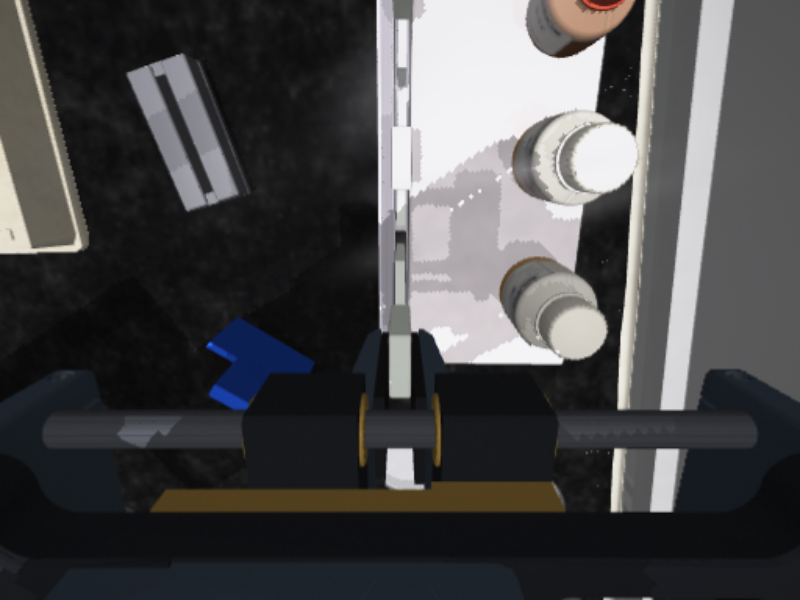

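Wrist view: the held plate at (400,270) is in line with its neighbours at (400,160). Holder A=385.7 against a channel centre of about 386, so it's aligned. I'll lower it in stages.

>>> send_rows:
  targets:
    - [[0,0,0,-0.003,-0.004,-0.06,1],[0,0,0,0,0,-0.06,1],[0,0,0,0,0,-0.03,1],[0,0,0,0,0,0,1]]

```text
time_s: 8.15
ee_pos: [453.8, -125.5, 103.8]
ee_rot: [180.0, 0.0, 39.9]
force: [-0.3, 0.2, -1.0]
gripper_width: 9.6
gripper_force: 35.0
```

>>> send_rows:
  targets:
    - [[0,0,0,0,0,-0.04,1],[0,0,0,0,0,-0.035,1],[0,0,0,0,0,0,1],[0,0,0,0,0,0,1]]

```text
time_s: 8.55
ee_pos: [453.8, -125.8, 88.4]
ee_rot: [-180.0, 0.0, 39.8]
force: [0.3, 0.1, -0.1]
gripper_width: 9.7
gripper_force: 35.0
```

Free of contact inside the channel. Now I'll press onto the strip.

>>> send_rows:
  targets:
    - [[0,0,0,0,0,-0.02,1],[0,0,0,0,0,-0.01,1],[0,0,0,0,0,0,1],[0,0,0,0,0,0,1]]
  grip_force: 45

```text
time_s: 8.95
ee_pos: [454.3, -126.1, 83.1]
ee_rot: [179.9, -0.0, 39.8]
force: [-0.6, -0.8, 3.3]
gripper_width: 9.0
gripper_force: 45.0
```

>>> send_rows:
  targets:
    - [[0,0,0,0,0,-0.01,1],[0,0,0,0,0,-0.01,1],[0,0,0,0,0,0,1],[0,0,0,0,0,0,1]]

```text
time_s: 9.35
ee_pos: [454.3, -126.2, 79.1]
ee_rot: [179.9, -0.0, 39.8]
force: [-0.6, -1.6, 7.0]
gripper_width: 9.6
gripper_force: 45.0
```

>>> send_rows:
  targets:
    - [[0,0,0,0,0,-0.01,1],[0,0,0,0,0,0,1],[0,0,0,0,0,0,1]]

```text
time_s: 9.65
ee_pos: [455.0, -126.6, 78.6]
ee_rot: [179.8, -0.1, 39.8]
force: [-2.3, -1.1, 15.8]
gripper_width: 9.6
gripper_force: 45.1
```

The force rose at the strip's rate of 0.9 N/mm and then hard to 15.8 N, so it is at the stop. I'll hold briefly, check and hand in.

>>> send_rows:
  targets:
    - [[0,0,0,0,0,0,1],[0,0,0,0,0,0,1],[0,0,0,0,0,0,1],[0,0,0,0,0,0,1],[0,0,0,0,0,0,1]]

```text
time_s: 10.15
ee_pos: [455.0, -126.6, 78.6]
ee_rot: [179.8, -0.1, 39.8]
force: [-1.7, -1.3, 16.1]
gripper_width: 9.8
gripper_force: 45.1
```

Run:
```python
from h import *
np.set_printoptions(precision=1,suppress=True)
s=env.state();print(s["ee_pos"],s["gripper_width"],s["gripper_force"],s["force"])
yr=np.array([np.cos(np.radians(39.6)),np.sin(np.radians(39.6))]); xr=np.array([yr[1],-yr[0]])
c=cam("wrist"); im,d=optics.grab_frame("wrist"); cv2.imwrite("pics/w5.png",cv2.resize(im[...,::-1],(800,600)))
P,u,v=cloud(c,d); A=P[:,:2]@xr;B=P[:,:2]@yr
for n,b0 in (("held",270),("nb",358)):
  for lo,hi in [(72,82),(105,118),(118,130)]:
    s_=(abs(B-b0)<44)&(abs(A-386)<7)&(P[:,2]>lo)&(P[:,2]<hi)
    if s_.any(): print(n,lo,s_.sum(),"A",np.percentile(A[s_],[2,50,98]),"B",np.percentile(B[s_],[2,98]),"zmax",np.percentile(P[s_,2],98))
```

```text
[ 455.  -126.6   78.6] 9.783795753936435 45.13490438461304 [-1.7 -1.3 16.1]
held 72 207 A [384.  387.1 390.2] B [285.  308.3] zmax 80.43350773981787
held 105 112 A [379.4 387.2 392.6] B [284.2 286.2] zmax 117.64282348353066
held 118 680 A [380.1 387.3 392.6] B [256.8 285.9] zmax 127.89637592018552
nb 72 363 A [384.7 386.9 389. ] B [322.  395.9] zmax 76.31108510910973
nb 105 173 A [381.7 385.9 391.7] B [344.4 373.4] zmax 117.9893695595186
nb 118 766 A [381.9 386.5 391.2] B [345.  372.7] zmax 120.04506008179736
```

View pics/w5.png

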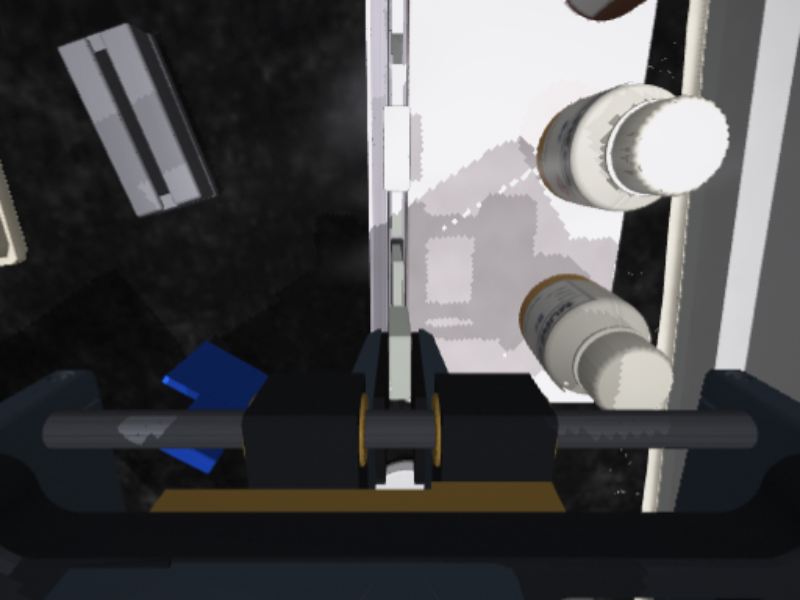

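Run:
```python
from h import *
np.set_printoptions(precision=1,suppress=True)
yr=np.array([np.cos(np.radians(39.6)),np.sin(np.radians(39.6))]); xr=np.array([yr[1],-yr[0]])
c=cam("wrist"); im,d=optics.grab_frame("wrist")
P,u,v=cloud(c,d); A=P[:,:2]@xr;B=P[:,:2]@yr
# image regions (800px picture -> 512): tab tops and plate tops
for n,(x0,x1,y0,y1) in {"held tab":(393,408,340,395),"nb tab":(388,406,115,180),"held plate":(394,402,255,300),"nb plate R":(393,403,196,230),"nb plate L":(393,403,70,98)}.items():
    s_=(u>x0*.64)&(u<x1*.64)&(v>y0*.64)&(v<y1*.64); q=P[s_]; print(n,s_.sum(),"z pct",np.percentile(q[:,2],[5,25,50,75,95]),"A med",np.median(A[s_]),"B",np.percentile(B[s_],[3,97]))
```

```text
held tab 348 z pct [119.8 120.3 120.8 121.2 121.7] A med 389.1484520686487 B [259.1 283.1]
nb tab 460 z pct [117.8 118.3 118.8 119.3 119.9] A med 387.0465928097327 B [348.4 369.7]
held plate 140 z pct [69.2 75.9 76.4 76.9 77.4] A med 387.830761571527 B [288.6 308.3]
nb plate R 130 z pct [13.6 73.9 74.6 75.1 75.7] A med 386.9877562859723 B [319.3 339.1]
nb plate L 108 z pct [73.7 74.4 74.8 75.3 75.8] A med 387.217845303899 B [383.2 393.9]
```

The measured height leaves about 1–2 mm of doubt about being fully down. I'll centre it slightly and press a little more.

>>> send_rows:
  targets:
    - [[0,0,0,-0.004,0.005,0,1],[0,0,0,0,0,-0.008,1],[0,0,0,0,0,0,1],[0,0,0,0,0,0,1]]
  grip_force: 60

```text
time_s: 10.65
ee_pos: [455.2, -126.4, 78.5]
ee_rot: [179.6, -0.1, 39.9]
force: [-4.1, -2.7, 24.0]
gripper_width: 9.2
gripper_force: 60.2
```

```bash
cat > m.py <<'E'
from h import *
np.set_printoptions(precision=1,suppress=True)
s=env.state();print(s["ee_pos"],s["ee_rot"],s["gripper_force"],s["force"],s["torque"])
yr=np.array([np.cos(np.radians(39.6)),np.sin(np.radians(39.6))]); xr=np.array([yr[1],-yr[0]])
c=cam("wrist"); im,d=optics.grab_frame("wrist")
P,u,v=cloud(c,d); A=P[:,:2]@xr;B=P[:,:2]@yr
for n,(x0,x1,y0,y1) in {"held tab":(393,408,340,395),"nb tab":(388,406,115,180),"held plate":(394,402,255,300),"nb plate R":(393,403,196,230)}.items():
    s_=(u>x0*.64)&(u<x1*.64)&(v>y0*.64)&(v<y1*.64); q=P[s_]; print(n,"z",np.percentile(q[:,2],[25,50,75]),"A",np.median(A[s_]))
E
python3 m.py
```

```text
[ 455.2 -126.4   78.5] [179.6  -0.1  39.9] 60.21797776222229 [-4.1 -2.7 24. ] [-0.4  1.  -0. ]
held tab z [120.3 120.7 121.1] A 388.98931458936806
nb tab z [118.4 118.8 119.3] A 386.86404289532777
held plate z [75.7 76.3 76.8] A 387.8012641847744
nb plate R z [74.  74.6 75.1] A 386.9508188123257
```

Height check: the board reads 1.3 mm low, so the tab top is really at 122 mm and the foot at 22 mm. That is fully home on the stop, and the pose is steady under 24 N. Handing in.

```bash
python3 -c "
from workcell import env
print(env.job_done())"
```

```text
the job is handed in; nothing more can be done
None
```

I handed the job in with the holder gripped at 60 N and pressed onto its stop at about 24 N in the middle of the empty bay, card facing out. No verdict came back; "fully home" rests on my own force and height readings.

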